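# Seat a sample vial in the reader with sprung tongs

## Robot

A 6-joint arm with a two-finger parallel gripper is mounted at the origin on the work surface; the furniture and walls round the work are solid. World frame = base frame: x ahead of the robot, y to its left, z up, the work surface at z = 0. Lengths are in m, angles in rad, forces in N, time in s.
With the tool pointing down it reaches from about 0.35 to 0.875 m from the base axis. Payload 15.5 kg.
Tool frame: the origin (TCP) lies between the finger pads; the fingertips stand 25 mm ahead of it and the grasp point (between the pads) lies 6 mm ahead of it; z points along the fingers, y is the line along which they close (so a half turn about z gives the same grasp; the last joint's range is limited). The gripper opens to 85 mm and grips with 20 to 120 N. Pads are 22 mm wide; open, the fingers measure 114 mm over their backs; the gripper's body (76 mm by 85 mm) begins 54 mm behind the grasp point. The pads swing forward as they close: fully open they stand 13 mm farther back than shut.
Start: joints at [-1.413, 0.494, 1.345, -0, 1.302, -0.096], TCP at [0.157, -0.605, 0.256] pointing down, gripper open.
Joint ranges: [-2.91, 2.91], [-0.82, 2.16], [0.22, 2.67], [-1.22, 4.37], [0.12, 2.79], [-3.08, 3.08]. Speed limits (rad/s): [1.89, 1.89, 2.57, 3.01, 3.01, 3.01].

## Interface

Orientations are given as a unit quaternion [w, x, y, z].
In Python, from station import arm gives the robot as it stands. The module is installed in compiled form; this text tells all that it offers.
- The arm moves only by the tool jog_arm, never from a script. Its argument "steps" is a list of rows, each a list of 7 numbers: the shift along the world's x, y, z scaled (see below), then the turn, a rotation vector about the world's x, y, z scaled (see below), then the opening, from -1 (shut) to 1 (fully open). A call has 1 to 20 rows; each row shifts and turns the commanded pose from where the row before left it; what a row does not reach is not made up. The controller multiplies each number of a shift by 200 mm and each number of a turn by pi rad. A row lasts 1/8 s, in which the tool goes at most 62.5 mm and 10.7 degrees, less where a joint would pass 70% of its speed; a pose out of reach is approached as far as the arm can. A call with a number of a shift or a turn outside -1 to 1 is refused whole. A call with a gripper value outside its range is refused whole. The fingers move at their own pace and stop on an object; "squeeze" is the grip in N (left out, the last holds). Time passes only in rows, so rows that do not move let the fingers close. It gives the time, the measured TCP pose, the force, the opening and the grip force at its end, in the units of the state.
- arm.read_state(): the state, without advancing time (a new reading comes with each control period).
- arm.grab_frame(name): name is "scene" or "top"; returns (picture, depth): 400x640x3 uint8, red, green, blue; 400x640 float32, m along the optical axis (not along the pixel's ray), 0 where there is no reading.
- arm.camera_info(name): a dict with "vertical_fov" (degrees; the focal length in pixels is half the picture's height over the tangent of half this angle, whatever the lens; pixels are square), "cx", "cy" (the principal point, pixels), "world_from_camera" (4x4, takes a point from camera to world coordinates). Camera axes: x right, y down, z forward; pixel columns grow to the right and rows downward; lengths in m; the calibration is good to about 2 mm. A picture is of the moment at which its call begins. camera_info takes no time and is no camera call.
- arm.finish_job(): hands the job in; it is judged then, once.
Trained networks look in the newest picture that a camera, given by its name, has taken for a name from the list of things; names that differ only in an ending like _2 or _b are one class to them, and where a whole thing is asked for, a point or a joint stands for the part that bears it (a point fixed in the world has none). Each returns a list of dicts, best first, with "confidence" (0 to 1); they miss things now and then, are a little off and sometimes report something else, mostly with a low value. They report only what shows in the picture. A call takes as long as a camera call.
- arm.find_in(camera, name): "location" ([x, y, z] in m, in world coordinates, good to about 4 mm: the middle of the surface that is visible of it).
- arm.masks_of(camera, name): "region" (400x640 bool, what is visible of it).
- arm.mark_of(camera, name): "location" ([x, y, z] in m, in world coordinates, good to about 4 mm: a listed point, or the origin of a listed thing).
The state is a dict: "time_s": time; "joint_positions": joint angles; "joint_velocities": joint speeds; "effort": joint torques, N m; "tcp_pos": TCP position; "orientation": TCP orientation; "wrist_force": force on the tool from outside, world axes, zero at the start; "moment": the same for the moment, N m; "finger_gap": opening from 0.0 (shut) to 1.0 (fully open); "grip_force": force on a finger pad.
Only numpy, scipy, OpenCV 4.12 (cv2) and the standard library are available. Lean on these libraries where they do the work, as an engineer would, in place of code of your own. Each camera call takes 0.05 s, during which the arm holds its last target. There are 200 camera calls.

## Task

Take the sprung tongs off their stand and, by squeezing them, lift the blue-capped vial out of the orange rack; the gripper itself must never touch the vial, and the glass must not be crushed. Put the vial upright into the bore of the white reader nest and press it down with the tongs until its stiff seat stops, leaning on it there with about 14 N (8 N or less is too little, 25 N or more breaks it). Then let go of the vial and hang the tongs back on their stand, leaving the white-capped vial and the beaker where they are.

Things in the scene. Friction and masses are not known exactly. Their poses are not given: they have to be found in the camera images.
- tongs_grip (a point): Sprung steel tongs hanging upright on the stand, 110 g. Point midway between their two blue grips, 32 mm below the cross bar. z up; arms squeeze along y. Grips: 24 mm wide (x), 18 to 50 mm below the bar; outer faces 42 mm apart here when free (46 mm at the lower edge), about 34 mm with a vial in the jaws. The head ends 38 mm above this point.
- vial_mid (a point): Blue-capped brown sample vial, 15 to 16 mm diameter, 42 mm tall, 11 to 20 g; the point is its centre, 21 mm above its underside; z is its axis. It stands in a hole of the rack, 28 mm showing.
- white_mid (a point): White-capped clear vial of the same size in the other hole of the rack, 48 mm away; its centre. To be left alone.
- rack: Orange block rack, 100 x 52 x 20 mm, fixed; origin at the centre of its underside, long axis x. Two holes 18.5 mm wide, 14 mm deep at x = -24 and +24 mm hold the vials. Jaws opening along rack y, across the row, keep clear of the other vial.
- nest: The reader nest itself, white block 72 x 72 x 34 mm on a grey 80 x 80 mm foot, fixed; origin at the centre of its underside, the bore in the middle of its top.
- nest_mouth (a point): Centre of the mouth of the nest's bore, at the nest's top face, z up. The bore is 19 mm wide with a chamfered mouth.
- seat (a joint): Travel of the brass seat in the nest's bore, m: 0 = raised (top 10 mm below the mouth), 0.008 = down on its stop (18 mm below the mouth; a vial then shows 24 mm). Starts 0 to 3 mm down, slides stiffly (about 5 N), stays where it is pushed.
- tongs: The tongs as a whole; origin at the middle of the cross bar (92 mm along x, 8 wide, 6 thick), axes as for tongs_grip. Grips pressed to a 40-41 mm gap: tongs carried safely by their spring (about 4 N a side), jaws still open about 5 mm clear of a vial each side. On a vial the spring takes 6-10 N a side, the rest reaches each jaw at about a third; 20 to 40 N a finger is right.
- stand_saddle (a point): Dark steel stand, fixed. Point where the middle of the tongs' cross bar hangs, 118 mm above the bench, half-way between two posts 80 mm apart along stand x. Each post (8 mm thick) ends in a U notch 14 mm wide with flared lips in which the 8 mm wide bar lies; the lips end 12 mm above this point.
- beaker_mid (a point): Small clear beaker, 46 mm diameter, 60 mm tall; its centre. A bystander.
- vial_blue: The blue-capped vial again; origin at the centre of its underside.
- tongs_jaw (a point): Middle of the space between the V-shaped black jaws, 88.5 mm below the cross bar, where the vial goes. Jaws are 19 mm tall (9.5 mm either side of this height) and swing shut along tongs y. A steel ledge at their upper end (underside 9.5 mm above this point) lies over the vial's cap when shut, so that the tongs can push the vial down.

How it is judged:
On the way, in this order (a step that is already met when the one before it is completed fails the run):
1. the tongs are lifted off their stand by the gripper (z of tongs in the frame of stand_saddle above 0.02 m and contact force between the fingers and tongs above 1 N), for 0.2 s.
2. the tongs hold the blue-capped vial clear of the rack (z of vial_blue in the frame of rack above 0.028 m and contact force between tongs and vial_blue above 1 N), for 0.2 s.
3. the tongs press the vial on to the fully lowered seat with more than 8 N (value of joint seat above 0.0065 m and contact force between vial_blue and nest above 8 N and contact force between tongs and vial_blue above 4 N), for 0.2 s.
At the end, for the whole second after the job is handed in: The blue-capped vial stands upright (0.15 rad) in the nest's bore, within 4 mm of its axis, centre at most 4.8 mm above the mouth, the seat at least 6.5 mm down; the tongs hang at rest in the stand's notches, bar within 9 mm of the saddle point, upright within 0.12 rad, free of the vial (value of joint seat above 0.0065 m and horizontal distance between vial_mid and nest_mouth below 0.004 m and z of vial_mid in the frame of nest_mouth below 0.0048 m and angle between vial_mid's own z axis and vertical below 0.15 rad and distance between tongs and stand_saddle below 0.009 m and angle between tongs's own z axis and vertical below 0.12 rad and linear speed of each of tongs, vial_blue below 0.02 m/s and contact force between tongs and vial_blue below 0.1 N); the robot touches nothing.
It fails at once if the gripper's fingers or arm touch the blue-capped vial (contact force between any of the fingers, the arm and vial_blue above 0.3 N).
It fails at once if the vial is pressed into the nest with 25 N or more (contact force between vial_blue and nest above 25 N).
It fails at once if the glass is crushed: more than 70 N from the tongs (contact force between tongs and vial_blue above 70 N).
It fails at once if the white-capped vial or the beaker is moved more than 15 mm (distance of any of white_mid, beaker_mid from where it was at the start of the episode above 0.015 m).
It also fails if it takes over 72 s, if anything falls off the work surface, if the arm or the gripper's body presses on something with over 40 N, if the wrist force passes 120 N, or if a joint passes its speed limit or range.

## Working session

There is one attempt and no reset: what is moved stays moved. The work goes in short steps, Python scripts to look and compute and a tool call to move; the robot and the scene stay as the last step left them, time stands still between calls to the robot, and variables do not carry over. Pictures are saved under pics/ and viewed, at most 10 in all, crops included, and the job is handed in when it is done.

Besides the shell and the picture viewer there is one more tool, called by a JSON object that holds its "method" and its "body", one argument or row to a line. jog_arm: Moves the arm, as the interface text tells. Shifts and turns lie within -1 to 1; 1 stands for 200 mm of shift or pi rad of turn. Its arguments: {"type":"object","properties":{"steps":{"type":"array","items":{"type":"array","items":{"type":"number","minimum":-1,"maximum":1}}},"squeeze":{"type":"number"}},"required":["steps"]}

```bash
mkdir -p pics
cat > h.py <<'E'
from station import arm
import numpy as np, cv2
def snap(c,fn=None):
    p,d=arm.grab_frame(c)
    if fn: cv2.imwrite('pics/'+fn,p[:,:,::-1])
    return p,d
def cloud(c,d):
    i=arm.camera_info(c); f=200/np.tan(np.radians(i['vertical_fov'])/2)
    v,u=np.mgrid[:d.shape[0],:d.shape[1]]
    P=np.stack([(u-i['cx'])*d/f,(v-i['cy'])*d/f,d,np.ones_like(d)],-1)@np.array(i['world_from_camera']).T
    return P[...,:3]
def project(c,x):
    i=arm.camera_info(c); f=200/np.tan(np.radians(i['vertical_fov'])/2)
    q=np.linalg.inv(np.array(i['world_from_camera']))@np.append(x,1)
    return q[0]*f/q[2]+i['cx'],q[1]*f/q[2]+i['cy']
E
python3 - <<'E'
from h import *
np.set_printoptions(precision=4,suppress=True)
for c in ('scene','top'):
    snap(c,c+'0.png'); i=arm.camera_info(c); print(c,i['vertical_fov'],np.array(i['world_from_camera']))
    for n in ['tongs_grip','tongs','vial_mid','white_mid','rack','nest_mouth','nest','stand_saddle','beaker_mid','tongs_jaw']:
        r=arm.mark_of(c,n)
        print(n,[(np.round(o['location'],4),round(o['confidence'],2)) for o in r[:2]])
print(arm.read_state())
E
```

```text
scene 50.47891143337414 [[-0.8068 -0.2962  0.5112  0.0215]
 [-0.5908  0.3937 -0.7043  0.5494]
 [ 0.0074 -0.8702 -0.4926  0.5097]
 [ 0.      0.      0.      1.    ]]
tongs_grip [(array([ 0.4587, -0.0681,  0.0842]), 0.88), (array([ 0.4612, -0.0696,  0.1131]), 0.49)]
tongs [(array([ 0.4614, -0.0686,  0.1173]), 0.97)]
vial_mid [(array([0.4278, 0.0931, 0.0265]), 0.43)]
white_mid [(array([0.4711, 0.0998, 0.0277]), 0.61)]
rack [(array([0.4499, 0.0974, 0.0015]), 0.94)]
nest_mouth [(array([ 0.4615, -0.2177,  0.0373]), 0.58)]
nest [(array([ 0.4632, -0.2207, -0.0005]), 0.84), (array([ 0.4619, -0.0662,  0.1167]), 0.35)]
stand_saddle [(array([ 0.4635, -0.0656,  0.1176]), 0.72), (array([ 0.4527,  0.0987, -0.0003]), 0.38)]
beaker_mid [(array([ 0.3549, -0.1307,  0.0306]), 0.67)]
tongs_jaw [(array([ 0.4664, -0.0678,  0.0283]), 0.61)]
top 53.33296574758787 [[-0.0914 -0.9709  0.2213  0.259 ]
 [-0.9958  0.0904 -0.0147 -0.0562]
 [-0.0057 -0.2217 -0.9751  0.923 ]
 [ 0.      0.      0.      1.    ]]
tongs_grip [(array([ 0.4592, -0.0668,  0.1201]), 0.72), (array([ 0.4574, -0.0641,  0.0843]), 0.65)]
tongs [(
[... 321 characters left out ...]
 0.4585, -0.0662,  0.1216]), 0.89)]
beaker_mid [(array([ 0.3538, -0.1313,  0.0336]), 0.72), (array([0.4523, 0.0949, 0.002 ]), 0.38)]
tongs_jaw [(array([ 0.458 , -0.0659,  0.0297]), 0.72)]
{'time_s': 1.1, 'joint_positions': array([-1.4125,  0.4936,  1.3455,  0.    ,  1.3025, -0.0955]), 'joint_velocities': array([ 0.0004,  0.0007, -0.0008, -0.0011, -0.0015,  0.0013]), 'effort': array([ -0.009 , -88.207 , -38.4266,  -0.0006,   0.001 ,   0.    ]), 'tcp_pos': array([ 0.1569, -0.605 ,  0.2563]), 'orientation': array([0.    , 0.992 , 0.1266, 0.    ]), 'wrist_force': array([ 0.6208, -0.4658,  0.4821]), 'moment': array([-0.0298,  0.0361,  0.0332]), 'grip_force': 0.0, 'finger_gap': 0.9977887419851664}
```

View pics/top0.png

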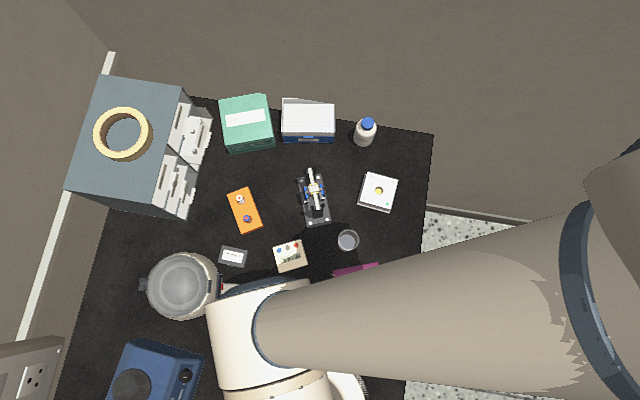

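View pics/scene0.png

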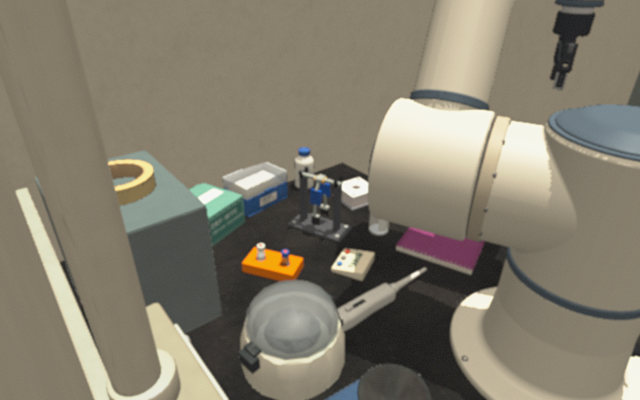

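Run:
```python
from h import *
np.set_printoptions(precision=4,suppress=True)
for c in ('scene','top'):
    p,d=snap(c); P=cloud(c,d); hsv=cv2.cvtColor(p,cv2.COLOR_RGB2HSV)
    x,y,z=P[...,0],P[...,1],P[...,2]; ok=d>0
    for n in ['rack','nest','tongs','vial_blue','white_mid','stand_saddle']:
        try:
            r=arm.masks_of(c,n)
        except Exception as e: print(n,e); continue
        if not r: print(c,n,'none'); continue
        m=r[0]['region']&ok; q=P[m]
        print(c,n,m.sum(),'med',np.median(q,0),'zmax',np.percentile(q[:,2],[50,90,98]))
        zt={'rack':.020,'nest':.034,'tongs':.121,'vial_blue':.048,'white_mid':.048,'stand_saddle':.13}[n]
        t=q[abs(q[:,2]-zt)<.004]
        if len(t)>10:
            (cx,cy),(w,h),a=cv2.minAreaRect((t[:,:2]*1000).astype(np.float32)); e,V=np.linalg.eigh(np.cov(t[:,:2].T))
            print('   top',len(t),'rect',round(cx,1),round(cy,1),round(w,1),round(h,1),round(a,1),'zmed',np.median(t[:,2]),'longaxis',V[:,1],'mean',t.mean(0))
```

```text
scene rack 1197 med [0.4445 0.1091 0.0188] zmax [0.0188 0.0204 0.0212]
   top 809 rect 450.0 97.3 100.2 54.9 17.4 zmed 0.019523302001651144 longaxis [-0.9448 -0.3276] mean [0.4455 0.1013 0.0194]
scene nest 721 med [ 0.4579 -0.194   0.0309] zmax [0.0309 0.0344 0.0352]
   top 371 rect 468.2 -213.5 55.1 99.4 33.1 zmed 0.033519383697808935 longaxis [-0.4745  0.8803] mean [ 0.466  -0.2115  0.0335]
scene tongs 726 med [ 0.4598 -0.0625  0.0824] zmax [0.0824 0.1201 0.1231]
   top 127 rect 455.6 -66.0 78.3 19.7 15.9 zmed 0.1205017494117454 longaxis [-0.9915 -0.1298] mean [ 0.4575 -0.0636  0.1206]
scene vial_blue 124 med [0.4229 0.0936 0.0358] zmax [0.0358 0.0467 0.0478]
   top 34 rect 425.9 90.4 12.4 12.2 72.6 zmed 0.046474234781169854 longaxis [-0.1487  0.9889] mean [0.4251 0.0905 0.0465]
scene white_mid 130 med [0.4692 0.1067 0.0345] zmax [0.0345 0.0471 0.048 ]
   top 34 rect 472.1 103.3 10.3 13.2 28.5 zmed 0.04703758283475373 longaxis [-0.5533  0.833 ] mean [0.4719 0.1035 0.0468]
scene stand_saddle 1466 med [ 0.4536 -0.0589  0.0102] zmax [0.0102 0.099  0.1202]
top rack 948 med [0.4445 0.09
[... 449 characters left out ...]
t 458.6 -66.1 20.8 84.0 85.0 zmed 0.12091163193645538 longaxis [-0.9935 -0.1138] mean [ 0.4605 -0.0658  0.1209]
top vial_blue 49 med [0.4227 0.0862 0.0452] zmax [0.0452 0.0477 0.0487]
   top 29 rect 423.8 89.3 11.7 11.5 86.0 zmed 0.04658452701163496 longaxis [-0.9514  0.3079] mean [0.4238 0.0886 0.0466]
top white_mid 52 med [0.4682 0.1007 0.0428] zmax [0.0428 0.0477 0.0481]
   top 25 rect 471.1 102.5 12.2 11.3 0.9 zmed 0.04662139131431631 longaxis [-0.8827  0.4699] mean [0.4705 0.1017 0.0464]
top stand_saddle 965 med [ 0.4413 -0.0628  0.0082] zmax [0.0082 0.1107 0.1275]
   top 26 rect 456.5 -65.3 82.5 29.1 7.9 zmed 0.12815498886607346 longaxis [-0.9911 -0.133 ] mean [ 0.4427 -0.0685  0.1284]
```

Top view: the tongs on the stand are at about (315,195), the rack is at (245,210) with the blue cap at (247,218), the nest is at (378,190), and the beaker is at (348,240). In the scene view the path to the tongs is free, and the network positions match the picture. I'll move above the tongs.

{"method": "jog_arm", "body": {
  "steps": [
    [0.108,-0.0,0,0,0,-0.003,1],
    [0.108,0.1925,0,0,0,-0.003,1],
    [0.108,0.1925,0,0,0,-0.003,1],
    [0.108,0.1925,0,0,0,-0.003,1],
    [0.108,0.1925,0,0,0,-0.003,1],
    [0.108,0.1925,0,0,0,-0.003,1],
    [0.108,0.1925,0,0,0,-0.003,1],
    [0.108,0.1925,0,0,0,-0.003,1],
    [0.108,0.1925,0,0,0,-0.003,1],
    [0.108,0.1925,0,0,0,-0.003,1],
    [0.108,0.1925,0,0,0,-0.003,1],
    [0.108,0.1925,0,0,0,-0.003,1],
    [0.108,0.1925,0,0,0,-0.003,1],
    [0.108,0.1925,0,0,0,-0.003,1],
    [0,0,0,0,0,0,1],
    [0,0,0,0,0,0,1]
  ],
  "squeeze": 25
}}

```text
time_s: 3.8
tcp_pos: [0.4592, -0.1046, 0.2563]
orientation: [0.0, 0.998, 0.061, -0.0]
wrist_force: [-0.9, -0.5, 0.7]
finger_gap: 1.002
grip_force: 0.0
```

Run:
```python
from h import *
np.set_printoptions(precision=4,suppress=True)
s=arm.read_state(); print(s['tcp_pos'],s['orientation'],s['joint_positions'],s['wrist_force'])
p,d=snap('scene','s1.png'); P=cloud('scene',d)
for n in ['tongs','tongs_grip','stand_saddle']:
    print(n,[(np.round(o['location'],4),round(o['confidence'],2)) for o in arm.mark_of('scene',n)[:1]])
p,d=snap('top'); P=cloud('top',d)
for n in ['vial_mid','vial_blue','rack','white_mid','nest_mouth','nest','tongs']:
    print(n,[(np.round(o['location'],4),round(o['confidence'],2)) for o in arm.mark_of('top',n)[:1]])
```

```text
[ 0.4592 -0.1046  0.2563] [ 0.0001  0.9981  0.0613 -0.0001] [-0.3507  0.2781  1.711  -0.0002  1.1525  1.0976] [-0.93   -0.5153  0.6737]
tongs [(array([ 0.4631, -0.0704,  0.1146]), 0.91)]
tongs_grip [(array([ 0.4605, -0.0665,  0.0823]), 0.7)]
stand_saddle [(array([ 0.4629, -0.0691,  0.1164]), 0.77)]
vial_mid []
vial_blue []
rack []
white_mid []
nest_mouth []
nest []
tongs []
```

{"method": "jog_arm", "body": {
  "steps": [
    [0.008,0.185,0,0,0,0,1],
    [0,0,-0.2,0,0,0,1],
    [0,0,-0.2,0,0,0,1],
    [0,0,-0.15,0,0,0,1],
    [0,0,-0.1,0,0,0,1],
    [0,0,-0.1,0,0,0,1],
    [0,0,-0.07,0,0,0,1],
    [0,0,0,0,0,0,0.3],
    [0,0,0,0,0,0,0.3]
  ]
}}

```text
time_s: 5.52
tcp_pos: [0.4612, -0.0675, 0.0928]
orientation: [0.0, 0.998, 0.061, 0.0]
wrist_force: [0.3, 0.7, 0.7]
finger_gap: 0.653
grip_force: 0.0
```

Run:
```python
from h import *
p,d=snap('scene'); cv2.imwrite('pics/s2.png',cv2.resize(p[120:280,220:420,::-1],(800,640))[:600])
```

```text
(no output)
```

View pics/s2.png

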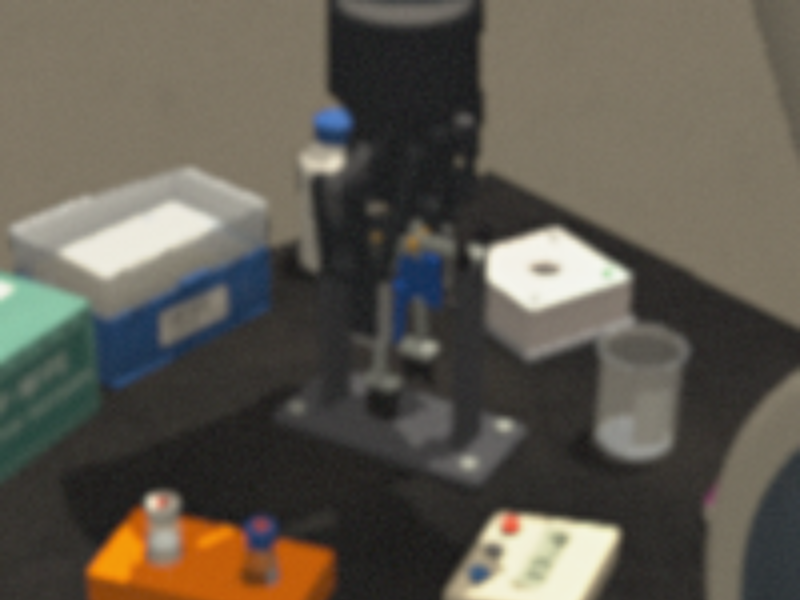

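The crop shows the fingers straddling the tongs' grips (420,280) between the posts, with nothing touched. Next I'll close lightly.

{"method": "jog_arm", "body": {
  "steps": [
    [0,0,0,0,0,0,0.1],
    [0,0,0,0,0,0,0.02],
    [0,0,0,0,0,0,-0.03],
    [0,0,0,0,0,0,-0.05],
    [0,0,0,0,0,0,-0.05],
    [0,0,0,0,0,0,-0.05]
  ]
}}

```text
time_s: 6.32
tcp_pos: [0.4612, -0.0675, 0.0925]
orientation: [0.0, 0.998, 0.061, 0.0]
wrist_force: [0.2, 1.7, 6.1]
finger_gap: 0.474
grip_force: 3.7
```

{"method": "jog_arm", "body": {
  "steps": [
    [0,0,0.02,0,0,0,-0.05],
    [0,0,0.03,0,0,0,-0.05],
    [0,0,0.05,0,0,0,-0.05],
    [0,0,0.06,0,0,0,-0.05],
    [0,0,0,0,0,0,-0.05]
  ]
}}

```text
time_s: 6.95
tcp_pos: [0.4615, -0.0676, 0.1254]
orientation: [0.0, 0.998, 0.061, 0.001]
wrist_force: [-0.7, -0.7, -1.2]
finger_gap: 0.476
grip_force: 4.7
```

Run:
```python
from h import *
p,d=snap('scene')
for n in ['tongs','tongs_grip','tongs_jaw','stand_saddle']:
    print(n,[(np.round(o['location'],4),round(o['confidence'],2)) for o in arm.mark_of('scene',n)[:1]])
```

```text
tongs []
tongs_grip []
tongs_jaw [(array([ 0.4649, -0.0664,  0.061 ]), 0.58)]
stand_saddle [(array([ 0.4637, -0.0695,  0.119 ]), 0.91)]
```

{"method": "jog_arm", "body": {
  "steps": [
    [0,0,0.1,0,0,0,-0.05],
    [0,0,0.15,0,0,0,-0.05],
    [0,0,0.15,0,0,0,-0.05],
    [-0.03,0.1,0.05,0,0,0.009,-0.05],
    [-0.03,0.14,0,0,0,0.009,-0.05],
    [-0.03,0.14,0,0,0,0.009,-0.05],
    [-0.03,0.14,0,0,0,0.009,-0.05],
    [-0.03,0.14,0,0,0,0.009,-0.05],
    [-0.03,0.12,0,0,0,0.009,-0.05],
    [0,0,-0.1,0,0,0,-0.05],
    [0,0,-0.15,0,0,0,-0.05],
    [0,0,-0.1,0,0,0,-0.05],
    [0,0,0,0,0,0,-0.05],
    [0,0,0,0,0,0,-0.05]
  ]
}}

```text
time_s: 8.95
tcp_pos: [0.4252, 0.0885, 0.1448]
orientation: [0.0, 0.989, 0.145, 0.0]
wrist_force: [0.3, 0.1, 0.0]
finger_gap: 0.476
grip_force: 4.7
```

Run:
```python
from h import *
np.set_printoptions(precision=4,suppress=True)
s=arm.read_state(); print(s['tcp_pos'],s['orientation'],s['wrist_force'])
p,d=snap('scene'); P=cloud('scene',d)
u,v=map(int,project('scene',s['tcp_pos']-[0,0,.08])); print(u,v)
for n in ['tongs','tongs_grip','tongs_jaw','vial_mid','white_mid','rack']:
    print(n,[(np.round(o['location'],4),round(o['confidence'],2)) for o in arm.mark_of('scene',n)[:1]])
for n in ['vial_blue','white_mid','tongs']:
    r=arm.masks_of('scene',n)
    if r:
        m=r[0]['region']&(d>0); q=P[m]; print(n,m.sum(),q.min(0),q.max(0))
        if n!='tongs':
            t=q[q[:,2]>.043]; print(t.mean(0),len(t))
        else:
            for a in np.arange(.06,.19,.01):
                t=q[abs(q[:,2]-a)<.005]; 
                if len(t): print(round(a,3),len(t),t.min(0),t.max(0))
cv2.imwrite('pics/s3.png',cv2.resize(p[v-75:v+75,u-100:u+100,::-1],(800,600),interpolation=cv2.INTER_CUBIC))
```

```text
[0.4252 0.0885 0.1448] [0.     0.9894 0.1452 0.0001] [0.3003 0.104  0.0024]
284 242
tongs [(array([0.4248, 0.0851, 0.168 ]), 0.76)]
tongs_grip [(array([0.424 , 0.0885, 0.1321]), 0.65)]
tongs_jaw [(array([0.4298, 0.0882, 0.0802]), 0.95)]
vial_mid [(array([0.4268, 0.0918, 0.0284]), 0.49)]
white_mid [(array([0.4728, 0.101 , 0.0291]), 0.58)]
rack [(array([0.4515, 0.0991, 0.0048]), 0.76)]
vial_blue 117 [0.4189 0.0824 0.0195] [0.4317 0.0978 0.0491]
[0.425  0.0907 0.0461] 40
white_mid 100 [0.4651 0.0983 0.0174] [0.4764 0.1117 0.0482]
[0.4708 0.1051 0.0463] 20
tongs 609 [ 0.3814 -0.1408 -0.0013] [0.5878 0.1095 0.1735]
0.07 11 [0.4164 0.0708 0.0724] [0.4329 0.1063 0.0749]
0.08 88 [0.4125 0.071  0.0753] [0.4382 0.1062 0.085 ]
0.09 90 [0.4129 0.0696 0.085 ] [0.437  0.1091 0.095 ]
0.1 65 [0.4136 0.0678 0.095 ] [0.438  0.1095 0.1048]
0.11 33 [0.4171 0.0709 0.105 ] [0.4313 0.1086 0.1148]
0.12 24 [0.4092 0.0712 0.1162] [0.431  0.1064 0.1248]
0.13 54 [0.4087 0.0689 0.1253] [0.4368 0.1058 0.1348]
0.14 64 [0.4076 0.0697 0.1354] [0.4348 0.1059 0.1448]
0.15 57 [0.4088 0.064  0.145 ] [0.4328 0.1053 0.1546]
0.16 3 [0.4254 0.0655 0.1552] [0.4271 0.0795 0.1604]
0.17 105 [0.3814 0.0764 0.1664] [0.4174 0.0961 0.1735]
```

View pics/s3.png

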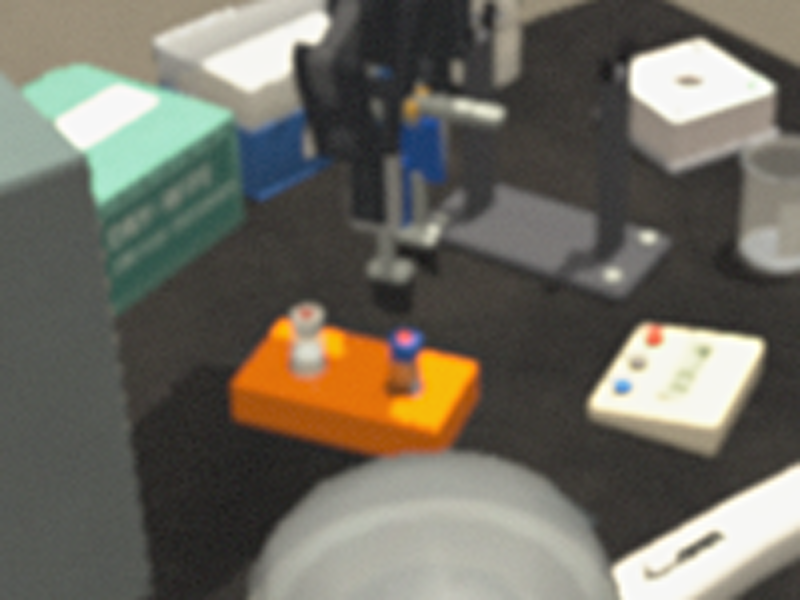

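The crop shows the open jaws at (392,280) hanging just behind and above the blue cap (405,345). The measured offset is about 1.5 mm in y. I'll descend and look at the fit.

{"method": "jog_arm", "body": {
  "steps": [
    [0.003,0.008,0,0,0,0,-0.05],
    [0,0,-0.05,0,0,0,-0.05],
    [0,0,-0.05,0,0,0,-0.05],
    [0,0,-0.04,0,0,0,-0.05],
    [0,0,-0.04,0,0,0,-0.05],
    [0,0,-0.027,0,0,0,-0.05],
    [0,0,0,0,0,0,-0.05],
    [0,0,0,0,0,0,-0.05]
  ]
}}

```text
time_s: 10.45
tcp_pos: [0.4256, 0.0901, 0.103]
orientation: [0.0, 0.989, 0.145, 0.0]
wrist_force: [0.6, -0.4, -0.4]
finger_gap: 0.475
grip_force: 4.7
```

Run:
```python
from h import *
np.set_printoptions(precision=4,suppress=True)
s=arm.read_state(); print(s['tcp_pos'],s['wrist_force'])
p,d=snap('scene'); P=cloud('scene',d)
u,v=map(int,project('scene',s['tcp_pos']-[0,0,.06])); print(u,v)
for n in ['tongs','tongs_jaw','vial_mid','white_mid']:
    print(n,[(np.round(o['location'],4),round(o['confidence'],2)) for o in arm.mark_of('scene',n)[:1]])
cv2.imwrite('pics/s4.png',cv2.resize(p[v-45:v+45,u-60:u+60,::-1],(800,600),interpolation=cv2.INTER_CUBIC))
```

```text
[0.4256 0.0901 0.103 ] [ 0.5889 -0.4384 -0.3861]
284 252
tongs [(array([0.4265, 0.085 , 0.1235]), 0.87)]
tongs_jaw [(array([0.428 , 0.0917, 0.0376]), 0.77)]
vial_mid [(array([0.4255, 0.0908, 0.0255]), 0.45)]
white_mid [(array([0.4698, 0.0993, 0.027 ]), 0.53)]
```

View pics/s4.png

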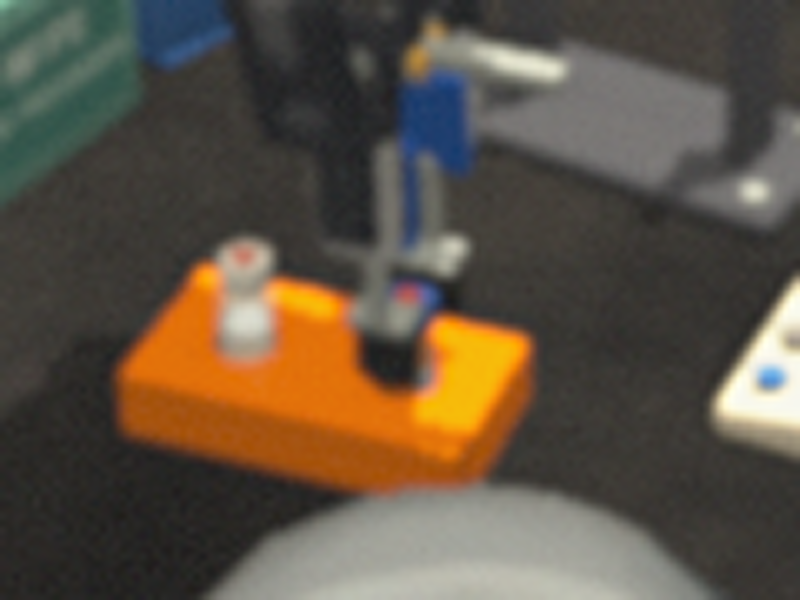

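The crop shows the jaws straddling the blue vial (410,295). I'll check ledge height against cap height from depth before squeezing.

Run:
```python
from h import *
np.set_printoptions(precision=4,suppress=True)
s=arm.read_state()
C=s['tcp_pos'][:2]; a=np.radians(16.7); X=np.array([np.cos(a),np.sin(a)]); Y=np.array([-X[1],X[0]])
D=[]
for k in range(3): D.append(snap('scene')[1])
P=cloud('scene',np.median(D,0)).reshape(-1,3); l=(P[:,:2]-C); lx=l@X; ly=l@Y; z=P[:,2]
def st(n,m): print(n,m.sum(),np.percentile(z[m],[5,50,80,90,95,100]) if m.sum() else '')
w=abs(lx)<.012
st('capmid',(abs(lx)<.008)&(abs(ly)<.005)&(z>.035)&(z<.07))
st('near ledge',w&(ly>.010)&(ly<.022)&(z>.025)&(z<.058))
st('far ledge',w&(ly<-.010)&(ly>-.022)&(z>.025)&(z<.058))
st('white cap',(np.hypot(lx-.048,ly)<.012)&(z>.04)&(z<.06))
st('bar',(lx<-.016)&(lx>-.05)&(abs(ly)<.012)&(z>.1)&(z<.15))
st('rack',(lx<-.01)&(lx>-.025)&(abs(ly)<.02)&(z>.01)&(z<.03))
```

```text
capmid 23 [0.0368 0.0464 0.0476 0.0477 0.0478 0.0481]
near ledge 124 [0.0315 0.0435 0.0527 0.0532 0.0543 0.0578]
far ledge 76 [0.0337 0.0484 0.0535 0.0543 0.0548 0.0574]
white cap 49 [0.0406 0.0466 0.0475 0.0477 0.0479 0.0484]
bar 90 [0.1256 0.1301 0.1309 0.1313 0.1314 0.1318]
rack 141 [0.0121 0.0193 0.02   0.0203 0.0205 0.0209]
```

{"method": "jog_arm", "body": {
  "steps": [
    [0,0,0.003,0,0,0,-0.1],
    [0,0,0.002,0,0,0,-0.15],
    [0,0,0,0,0,0,-0.2],
    [0,0,0,0,0,0,-0.25],
    [0,0,0,0,0,0,-0.3],
    [0,0,0,0,0,0,-0.3]
  ],
  "squeeze": 30
}}

```text
time_s: 11.6
tcp_pos: [0.4256, 0.0901, 0.1039]
orientation: [0.0, 0.989, 0.145, 0.0]
wrist_force: [0.2, -0.7, 0.6]
finger_gap: 0.384
grip_force: 29.7
```

{"method": "jog_arm", "body": {
  "steps": [
    [0,0,0.02,0,0,0,-0.3],
    [0,0,0.04,0,0,0,-0.3],
    [0,0,0.08,0,0,0,-0.3],
    [0,0,0.1,0,0,0,-0.3],
    [0,0,0,0,0,0,-0.3],
    [0,0,0,0,0,0,-0.3]
  ]
}}

```text
time_s: 12.35
tcp_pos: [0.4254, 0.0901, 0.1517]
orientation: [-0.0, 0.989, 0.145, -0.0]
wrist_force: [0.2, -0.6, -1.5]
finger_gap: 0.387
grip_force: 29.9
```

Run:
```python
from h import *
np.set_printoptions(precision=4,suppress=True)
s=arm.read_state(); print(s['tcp_pos'],s['wrist_force'],s['grip_force'])
p,d=snap('scene'); P=cloud('scene',d)
u,v=map(int,project('scene',s['tcp_pos']-[0,0,.06])); print(u,v)
for n in ['tongs','tongs_jaw','vial_mid','white_mid']:
    print(n,[(np.round(o['location'],4),round(o['confidence'],2)) for o in arm.mark_of('scene',n)[:1]])
cv2.imwrite('pics/s5.png',cv2.resize(p[v-45:v+45,u-60:u+60,::-1],(800,600),interpolation=cv2.INTER_CUBIC))
```

```text
[0.4254 0.0901 0.1517] [ 0.2032 -0.6035 -1.4815] 29.94640840217471
283 230
tongs [(array([0.424 , 0.0839, 0.1763]), 0.86)]
tongs_jaw [(array([0.4275, 0.0903, 0.0904]), 0.8)]
vial_mid [(array([0.4699, 0.0971, 0.0294]), 0.7)]
white_mid [(array([0.4681, 0.1008, 0.0255]), 0.61)]
```

View pics/s5.png

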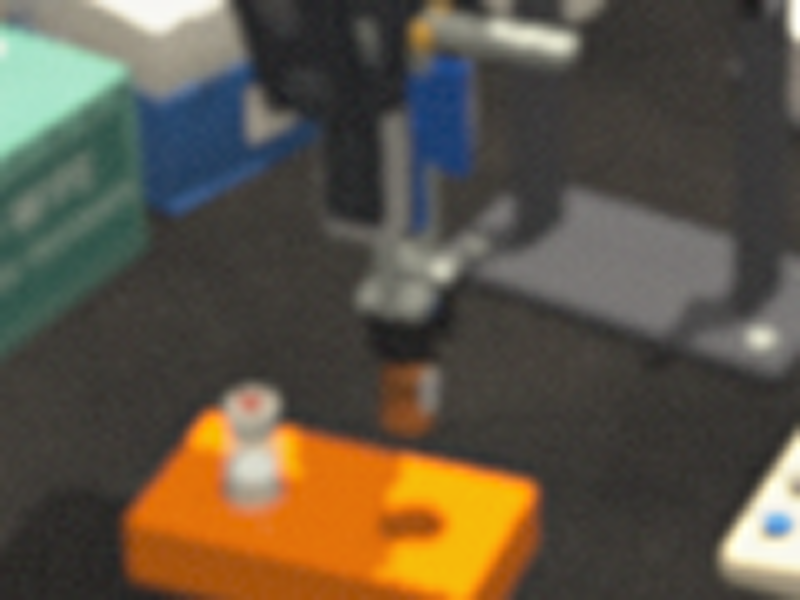

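The crop shows the vial hanging straight in the jaws (405,400) and clear of its hole (410,520); the white vial is untouched. Next I'll measure the bore.

```bash
cat > nest.py <<'E'
from h import *
np.set_printoptions(precision=4,suppress=True)
def plane(c,uv,z):
    i=arm.camera_info(c); f=200/np.tan(np.radians(i['vertical_fov'])/2); T=np.array(i['world_from_camera'])
    r=np.c_[(uv[:,0]-i['cx'])/f,(uv[:,1]-i['cy'])/f,np.ones(len(uv))]@T[:3,:3].T
    return T[:3,3]+r*((z-T[2,3])/r[:,2:3])
for c in ('top','scene'):
    p,d=snap(c); P=cloud(c,d); r=arm.masks_of(c,'nest')
    m=r[0]['region'] if r else np.zeros(d.shape,bool)
    t=m&(P[...,2]>.0315)&(d>0)
    print(c,r and r[0]['confidence'],t.sum())
    if t.sum()<50: continue
    k=cv2.morphologyEx(t.astype(np.uint8),cv2.MORPH_CLOSE,np.ones((5,5)))
    v,u=np.nonzero(k); q=plane(c,np.c_[u,v].astype(float),.034)
    print(' rect',cv2.minAreaRect((q[:,:2]*1000).astype(np.float32)),q.mean(0))
    o=cv2.contourArea; h=cv2.cvtColor(p,cv2.COLOR_RGB2HSV)
    b=(cv2.erode(k,np.ones((7,7)))>0)&((h[...,1]>70)|(h[...,2]<110))
    v,u=np.nonzero(b); 
    if len(u):
        n,l,s,ce=cv2.connectedComponentsWithStats(b.astype(np.uint8))
        for j in range(1,n): print(' bore?',s[j,4],ce[j],plane(c,ce[j:j+1],.034),plane(c,ce[j:j+1],.029))
    for n in ['nest_mouth','nest']:
        print(n,[(o['location'],round(o['confidence'],2)) for o in arm.mark_of(c,n)[:1]])
E
python3 nest.py
```

```text
top 0.8 763
 rect ((461.9346618652344, -215.57015991210938), (71.74312591552734, 72.23140716552734), 68.26728820800781) [ 0.4617 -0.215   0.034 ]
 bore? 2 [386.  203.5] [[ 0.4291 -0.2295  0.034 ]] [[ 0.4301 -0.2305  0.029 ]]
nest_mouth [([0.4637, -0.2143, 0.0333], 0.56)]
nest [([0.3568, -0.1307, 0.0302], 0.59)]
scene 0.89 429
 rect ((450.4057922363281, -206.13784790039062), (80.60694122314453, 126.65005493164062), 29.296642303466797) [ 0.4596 -0.2134  0.034 ]
nest_mouth [([0.4628, -0.2187, 0.0339], 0.71)]
nest [([0.4665, -0.219, 0.0023], 0.76)]
```

{"method": "jog_arm", "body": {
  "steps": [
    [0,0,0.1,0,0,0,-0.3],
    [0,0,0.2,0,0,0,-0.3],
    [0,0,0.15,0,0,0,-0.3],
    [0.02,-0.15,0,0,0,0,-0.3],
    [0.02,-0.2,0,0,0,0,-0.3],
    [0.02,-0.2,0,0,0,0,-0.3],
    [0.02,-0.2,0,0,0,0,-0.3],
    [0.02,-0.2,0,0,0,0,-0.3],
    [0.02,-0.2,0,0,0,0,-0.3],
    [0.02,-0.2,0,0,0,0,-0.3],
    [0.02,-0.18,0,0,0,0,-0.3],
    [0.02,0,-0.1,0,0,0,-0.3],
    [0,0,-0.2,0,0,0,-0.3],
    [0,0,-0.1,0,0,0,-0.3],
    [0,0,0,0,0,0,-0.3],
    [0,0,0,0,0,0,-0.3]
  ]
}}

```text
time_s: 15.0
tcp_pos: [0.4619, -0.2161, 0.1627]
orientation: [0.0, 0.989, 0.145, 0.0]
wrist_force: [-0.1, -0.5, -0.8]
finger_gap: 0.381
grip_force: 30.2
```

Run:
```python
from h import *
np.set_printoptions(precision=4,suppress=True)
s=arm.read_state(); C=s['tcp_pos']; print(C,s['wrist_force'])
p,d=snap('scene'); P=cloud('scene',d)
m=(np.hypot(P[...,0]-C[0],P[...,1]-C[1])<.014)&(P[...,2]>.06)&(P[...,2]<.084)&(d>0)
q=P[m]; print(m.sum(),q.min(0),q.max(0),np.median(q,0))
v_,u_=np.nonzero(m); print('vial px u range',np.percentile(u_,[2,50,98]),v_.min(),v_.max())
for o in (-.008,0,.008): print('pred',project('scene',[C[0],C[1],C[2]-.098+.012]))
t=P[(np.hypot(P[...,0]-.462,P[...,1]+.2157)<.06)&(abs(P[...,2]-.034)<.003)&(d>0)]
print(len(t),t.min(0),t.max(0))
print('mouth px',project('scene',[.462,-.2157,.034]))
u,v=map(int,project('scene',[.462,-.216,.05]))
cv2.imwrite('pics/s6.png',cv2.resize(p[v-30:v+30,u-40:u+40,::-1],(800,600),interpolation=cv2.INTER_CUBIC)); print(u,v)
```

```text
[ 0.4619 -0.2161  0.1627] [-0.1005 -0.5024 -0.8201]
45 [ 0.4556 -0.2202  0.0662] [ 0.4694 -0.2065  0.0836] [ 0.4607 -0.2109  0.0758]
vial px u range [354. 357. 360.] 168 175
pred (np.float64(357.54450118015734), np.float64(170.0683356177753))
pred (np.float64(357.54450118015734), np.float64(170.0683356177753))
pred (np.float64(357.54450118015734), np.float64(170.0683356177753))
426 [ 0.4203 -0.2625  0.0311] [ 0.5024 -0.17    0.0361]
mouth px (np.float64(356.4330098800461), np.float64(186.3957616513687))
356 180
```

View pics/s6.png

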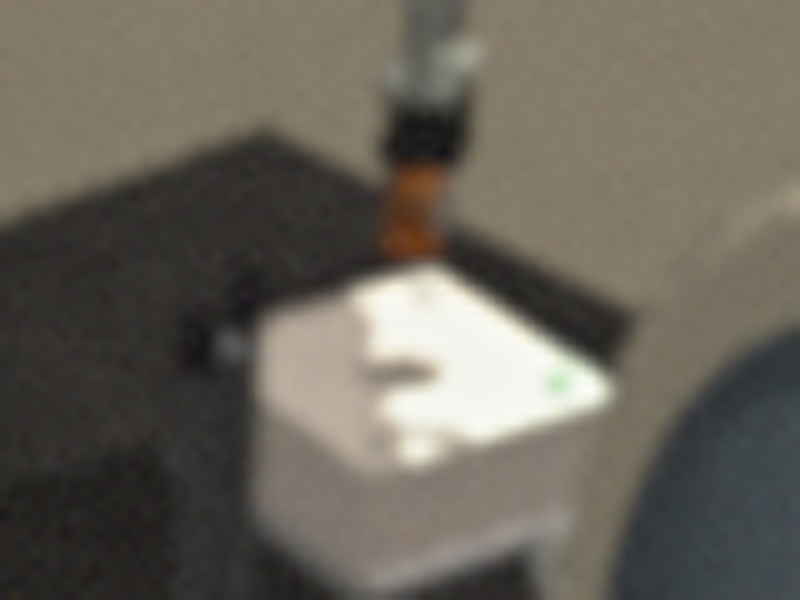

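The crop shows the upright vial at (412,210) right above the bore (402,368). The bore pixel agrees with the computed mouth within 1 px, so I'll lower the vial into the mouth.

{"method": "jog_arm", "body": {
  "steps": [
    [0,0.002,-0.04,0,0,0,-0.3],
    [0,0,-0.05,0,0,0,-0.3],
    [0,0,-0.04,0,0,0,-0.3],
    [0,0,-0.015,0,0,0,-0.3],
    [0,0,-0.015,0,0,0,-0.3],
    [0,0,-0.015,0,0,0,-0.3],
    [0,0,0,0,0,0,-0.3]
  ]
}}

```text
time_s: 15.92
tcp_pos: [0.4615, -0.2155, 0.1268]
orientation: [-0.0, 0.989, 0.145, -0.0]
wrist_force: [-0.5, -0.3, -0.3]
finger_gap: 0.383
grip_force: 30.2
```

{"method": "jog_arm", "body": {
  "steps": [
    [0,0,-0.01,0,0,0,-0.3],
    [0,0,-0.01,0,0,0,-0.3],
    [0,0,-0.01,0,0,0,-0.3],
    [0,0,-0.005,0,0,0,-0.3],
    [0,0,0,0,0,0,-0.3]
  ]
}}

```text
time_s: 16.55
tcp_pos: [0.4616, -0.2155, 0.1199]
orientation: [0.0, 0.989, 0.145, 0.0]
wrist_force: [0.7, 1.6, 0.4]
finger_gap: 0.385
grip_force: 29.8
```

{"method": "jog_arm", "body": {
  "steps": [
    [0,0,-0.005,0,0,0,-0.3],
    [0,0,-0.005,0,0,0,-0.3],
    [0,0,-0.005,0,0,0,-0.3],
    [0,0,0,0,0,0,-0.3]
  ]
}}

```text
time_s: 17.05
tcp_pos: [0.4616, -0.2155, 0.1168]
orientation: [0.0, 0.989, 0.145, 0.0]
wrist_force: [1.5, 0.9, 2.1]
finger_gap: 0.388
grip_force: 29.5
```

{"method": "jog_arm", "body": {
  "steps": [
    [0,0,-0.005,0,0,0,-0.3],
    [0,0,0,0,0,0,-0.3]
  ]
}}

```text
time_s: 17.3
tcp_pos: [0.4615, -0.2155, 0.1158]
orientation: [-0.0, 0.989, 0.145, -0.0]
wrist_force: [1.2, 2.0, 1.9]
finger_gap: 0.385
grip_force: 29.5
```

{"method": "jog_arm", "body": {
  "steps": [
    [0,0,-0.0025,0,0,0,-0.3],
    [0,0,-0.0025,0,0,0,-0.3],
    [0,0,0,0,0,0,-0.3]
  ]
}}

```text
time_s: 17.68
tcp_pos: [0.4615, -0.2155, 0.1148]
orientation: [-0.0, 0.989, 0.145, -0.0]
wrist_force: [-0.1, -0.8, 3.6]
finger_gap: 0.387
grip_force: 29.5
```

{"method": "jog_arm", "body": {
  "steps": [
    [0,0,-0.0025,0,0,0,-0.3],
    [0,0,-0.0025,0,0,0,-0.3],
    [0,0,0,0,0,0,-0.3]
  ]
}}

```text
time_s: 18.05
tcp_pos: [0.4615, -0.2155, 0.1138]
orientation: [-0.0, 0.989, 0.145, -0.0]
wrist_force: [2.1, -0.1, 3.1]
finger_gap: 0.385
grip_force: 29.5
```

{"method": "jog_arm", "body": {
  "steps": [
    [0,0,-0.0025,0,0,0,-0.3],
    [0,0,0,0,0,0,-0.3]
  ]
}}

```text
time_s: 18.3
tcp_pos: [0.4615, -0.2154, 0.1133]
orientation: [-0.0, 0.989, 0.145, -0.0]
wrist_force: [1.2, 0.4, 2.9]
finger_gap: 0.383
grip_force: 29.4
```

{"method": "jog_arm", "body": {
  "steps": [
    [0,0,-0.0025,0,0,0,-0.3],
    [0,0,0,0,0,0,-0.3]
  ]
}}

```text
time_s: 18.55
tcp_pos: [0.4615, -0.2154, 0.1129]
orientation: [-0.0, 0.989, 0.145, -0.0]
wrist_force: [1.0, 1.2, 5.4]
finger_gap: 0.385
grip_force: 29.4
```

{"method": "jog_arm", "body": {
  "steps": [
    [0,0,-0.0025,0,0,0,-0.3],
    [0,0,0,0,0,0,-0.3]
  ]
}}

```text
time_s: 18.8
tcp_pos: [0.4615, -0.2155, 0.1124]
orientation: [-0.0, 0.989, 0.145, -0.0]
wrist_force: [0.9, 0.8, 5.0]
finger_gap: 0.383
grip_force: 29.7
```

{"method": "jog_arm", "body": {
  "steps": [
    [0,0,-0.0015,0,0,0,-0.3],
    [0,0,0,0,0,0,-0.3]
  ]
}}

```text
time_s: 19.05
tcp_pos: [0.4615, -0.2154, 0.1121]
orientation: [-0.0, 0.989, 0.145, 0.0]
wrist_force: [0.8, -0.2, 5.1]
finger_gap: 0.38
grip_force: 29.8
```

{"method": "jog_arm", "body": {
  "steps": [
    [0,0,-0.0015,0,0,0,-0.3],
    [0,0,0,0,0,0,-0.3]
  ]
}}

```text
time_s: 19.3
tcp_pos: [0.4616, -0.2155, 0.1118]
orientation: [0.0, 0.989, 0.145, 0.0]
wrist_force: [1.4, 0.9, 5.1]
finger_gap: 0.384
grip_force: 30.0
```

Run:
```python
from h import *
np.set_printoptions(precision=4,suppress=True)
s=arm.read_state(); C=s['tcp_pos']
F=[];D=[]
for k in range(4): D.append(snap('scene')[1]); F.append(arm.read_state()['wrist_force'][2])
print('Fz',F)
P=cloud('scene',np.median(D,0)).reshape(-1,3); z=P[:,2]; r=np.hypot(P[:,0]-C[0],P[:,1]-C[1])
a=np.radians(16.7); l=P[:,:2]-C[:2]; lx=l@[np.cos(a),np.sin(a)]; ly=l@[-np.sin(a),np.cos(a)]
for n,m in [('head/bar',(abs(lx)>.02)&(abs(lx)<.05)&(abs(ly)<.01)&(z>.115)&(z<.16)),('jaw',(r<.018)&(z>.03)&(z<.075)),('nesttop',(r>.02)&(r<.04)&(z>.028)&(z<.04))]:
    print(n,m.sum(),np.percentile(z[m],[5,50,80,90,97]) if m.sum() else '')
```

```text
Fz [np.float64(5.201423333562652), np.float64(5.054950479367335), np.float64(5.103886820622721), np.float64(4.912316878369439)]
head/bar 69 [0.1349 0.1384 0.1399 0.14   0.1402]
jaw 183 [0.0331 0.0477 0.0614 0.0626 0.0704]
nesttop 294 [0.0291 0.0337 0.0341 0.0344 0.0348]
```

{"method": "jog_arm", "body": {
  "steps": [
    [0,0,-0.002,0,0,0,-0.3],
    [0,0,0,0,0,0,-0.3]
  ]
}}

```text
time_s: 19.75
tcp_pos: [0.4615, -0.2154, 0.1114]
orientation: [-0.0, 0.989, 0.145, 0.0]
wrist_force: [1.1, 2.2, 5.1]
finger_gap: 0.381
grip_force: 30.1
```

{"method": "jog_arm", "body": {
  "steps": [
    [0,0,-0.0015,0,0,0,-0.3],
    [0,0,0,0,0,0,-0.3]
  ]
}}

```text
time_s: 20.0
tcp_pos: [0.4616, -0.2155, 0.1111]
orientation: [0.0, 0.989, 0.145, 0.0]
wrist_force: [1.1, 1.3, 5.8]
finger_gap: 0.383
grip_force: 30.2
```

{"method": "jog_arm", "body": {
  "steps": [
    [0,0,-0.0015,0,0,0,-0.3],
    [0,0,0,0,0,0,-0.3]
  ]
}}

```text
time_s: 20.25
tcp_pos: [0.4616, -0.2154, 0.1109]
orientation: [0.0, 0.989, 0.145, 0.0]
wrist_force: [1.4, 1.7, 8.8]
finger_gap: 0.388
grip_force: 30.3
```

{"method": "jog_arm", "body": {
  "steps": [
    [0,0,-0.001,0,0,0,-0.3],
    [0,0,0,0,0,0,-0.3]
  ]
}}

```text
time_s: 20.5
tcp_pos: [0.4617, -0.2155, 0.1109]
orientation: [0.0, 0.989, 0.145, 0.0]
wrist_force: [0.5, 1.5, 10.7]
finger_gap: 0.383
grip_force: 30.4
```

{"method": "jog_arm", "body": {
  "steps": [
    [0,0,-0.001,0,0,0,-0.3],
    [0,0,0,0,0,0,-0.3]
  ]
}}

```text
time_s: 20.75
tcp_pos: [0.4617, -0.2155, 0.1108]
orientation: [0.0, 0.989, 0.145, 0.0]
wrist_force: [0.3, 2.2, 12.8]
finger_gap: 0.382
grip_force: 30.5
```

{"method": "jog_arm", "body": {
  "steps": [
    [0,0,0,0,0,0,-0.3],
    [0,0,0,0,0,0,-0.3],
    [0,0,0,0,0,0,-0.3]
  ]
}}

```text
time_s: 21.12
tcp_pos: [0.4617, -0.2155, 0.1108]
orientation: [0.0, 0.989, 0.145, 0.0]
wrist_force: [0.5, 2.3, 14.2]
finger_gap: 0.384
grip_force: 30.5
```

{"method": "jog_arm", "body": {
  "steps": [
    [0,0,0.003,0,0,0,-0.3],
    [0,0,0,0,0,0,-0.2],
    [0,0,0,0,0,0,-0.12],
    [0,0,0,0,0,0,-0.05],
    [0,0,0,0,0,0,-0.05],
    [0,0,0,0,0,0,-0.05]
  ]
}}

```text
time_s: 21.88
tcp_pos: [0.4615, -0.2155, 0.1109]
orientation: [-0.0, 0.989, 0.145, -0.0]
wrist_force: [0.2, 0.6, -0.8]
finger_gap: 0.474
grip_force: 4.6
```

Run:
```python
from h import *
p,d=snap('scene'); u,v=356,175
s=arm.read_state(); print(s['wrist_force'])
cv2.imwrite('pics/s7.png',cv2.resize(p[v-45:v+45,u-60:u+60,::-1],(800,600),interpolation=cv2.INTER_CUBIC))
```

```text
[-0.77343154 -0.47306598 -1.14450455]
```

View pics/s7.png

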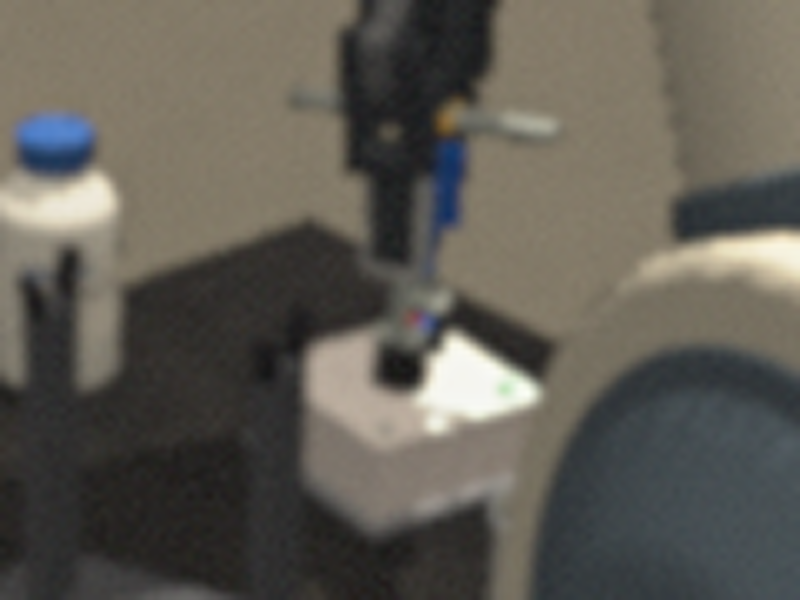

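The crop shows the jaws open round the seated cap (412,318). I'll lift off straight up.

{"method": "jog_arm", "body": {
  "steps": [
    [0,0,0.02,0,0,0,-0.05],
    [0,0,0.05,0,0,0,-0.05],
    [0,0,0.08,0,0,0,-0.05],
    [0,0,0.1,0,0,0,-0.05],
    [0,0,0.2,0,0,0,-0.05],
    [0,0,0.2,0,0,0,-0.05],
    [0,0.1,0,0,0,-0.009,-0.05],
    [0,0.12,0,0,0,-0.009,-0.05],
    [0,0.12,0,0,0,-0.009,-0.05],
    [0,0.14,0,0,0,-0.009,-0.05],
    [0,0.14,0,0,0,-0.009,-0.05],
    [0,0.12,0,0,0,-0.009,-0.05],
    [0,0,-0.1,0,0,0,-0.05],
    [0,0,-0.15,0,0,0,-0.05],
    [0,0,-0.15,0,0,0,-0.05],
    [0,0,0,0,0,0,-0.05],
    [0,0,0,0,0,0,-0.05]
  ]
}}

```text
time_s: 24.05
tcp_pos: [0.462, -0.0676, 0.1621]
orientation: [0.0, 0.998, 0.061, 0.001]
wrist_force: [0.4, -0.1, 0.2]
finger_gap: 0.476
grip_force: 4.6
```

Run:
```python
from h import *
np.set_printoptions(precision=4,suppress=True)
s=arm.read_state(); C=s['tcp_pos']; print(C,s['orientation'],s['wrist_force'])
p,d=snap('scene'); P=cloud('scene',d)
for n in ['tongs','stand_saddle','vial_mid','nest_mouth']:
    print(n,[(np.round(o['location'],4),round(o['confidence'],2)) for o in arm.mark_of('scene',n)[:1]])
a=np.radians(7); l=P[...,:2]-C[:2]; lx=l@[np.cos(a),np.sin(a)]; ly=l@[-np.sin(a),np.cos(a)]; z=P[...,2]
def st(n,m):
    print(n,m.sum(),[(np.round(np.percentile(q[m],[3,50,97]),4)) for q in (lx,ly,z)] if m.sum() else '')
bz=C[2]+.025
st('bar',(abs(lx)<.06)&(abs(lx)>.015)&(abs(ly)<.012)&(abs(z-bz)<.008))
st('posts',(abs(abs(lx)-.04)<.012)&(abs(ly)<.03)&(z>.105)&(z<.134))
st('post-',(abs(lx+.04)<.012)&(abs(ly)<.03)&(z>.06)&(z<.1))
st('post+',(abs(lx-.04)<.012)&(abs(ly)<.03)&(z>.06)&(z<.1))
m=(np.hypot(P[...,0]-.4617,P[...,1]+.2155)<.013)&(z>.038); q=P[m]; print('vial',m.sum(),q.min(0),q.max(0),np.percentile(z[m],95))
u,v=map(int,project('scene',[.461,-.0675,.12]))
cv2.imwrite('pics/s8.png',cv2.resize(p[v-45:v+45,u-60:u+60,::-1],(800,600),interpolation=cv2.INTER_CUBIC))
```

```text
[ 0.462  -0.0676  0.1621] [0.0002 0.9981 0.0609 0.0005] [ 0.3853 -0.1297  0.2114]
tongs [(array([ 0.4628, -0.0736,  0.1847]), 0.57)]
stand_saddle [(array([ 0.462 , -0.0674,  0.1164]), 0.95)]
vial_mid [(array([ 0.4623, -0.2149,  0.0394]), 0.53)]
nest_mouth [(array([ 0.4648, -0.2175,  0.0332]), 0.71)]
bar 65 [array([-0.0451, -0.0304, -0.0156]), array([-0.0022,  0.0032,  0.0056]), array([0.1847, 0.1886, 0.1903])]
posts 195 [array([-0.0445, -0.037 ,  0.042 ]), array([-0.0109,  0.0048,  0.0157]), array([0.1062, 0.1168, 0.1289])]
post- 138 [array([-0.0448, -0.0434, -0.0374]), array([-0.0072,  0.0096,  0.0148]), array([0.0618, 0.0809, 0.0984])]
post+ 143 [array([0.0351, 0.0366, 0.0424]), array([-0.0099,  0.0073,  0.0143]), array([0.0608, 0.0788, 0.0986])]
vial 53 [ 0.4544 -0.2214  0.0395] [ 0.4684 -0.2076  0.0586] 0.05772279457535993
```

View pics/s8.png

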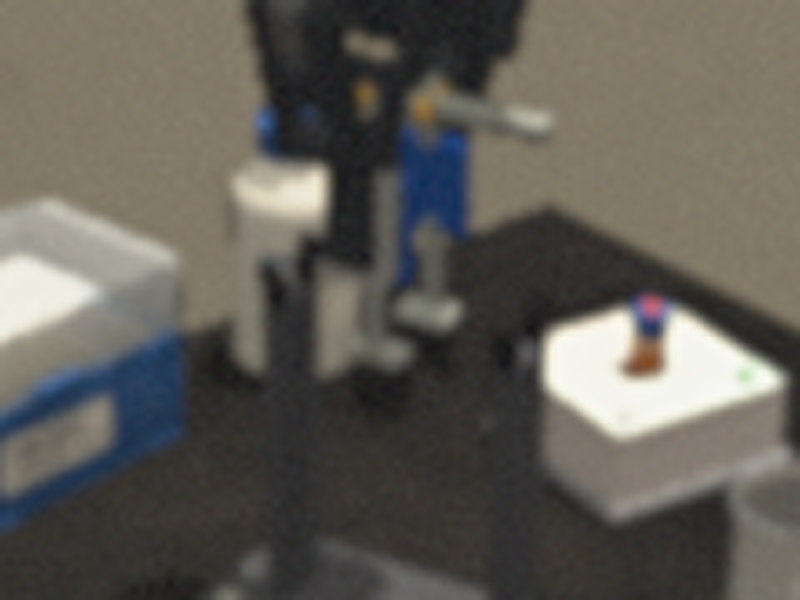

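The crop shows the blue vial standing upright in the nest (650,330), with the tongs above the stand and the bar lined up with both notches (290,270 and 520,345). I'll lower them into the notches.

{"method": "jog_arm", "body": {
  "steps": [
    [-0.003,0,-0.1,0,0,0,-0.05],
    [0,0,-0.1,0,0,0,-0.05],
    [0,0,-0.05,0,0,0,-0.05],
    [0,0,-0.04,0,0,0,-0.05],
    [0,0,-0.03,0,0,0,-0.05],
    [0,0,-0.015,0,0,0,-0.05],
    [0,0,0,0,0,0,-0.05]
  ]
}}

```text
time_s: 25.18
tcp_pos: [0.4609, -0.0675, 0.094]
orientation: [0.0, 0.998, 0.061, -0.0]
wrist_force: [0.4, 0.6, -0.6]
finger_gap: 0.477
grip_force: 4.6
```

{"method": "jog_arm", "body": {
  "steps": [
    [0,0,-0.005,0,0,0,-0.05],
    [0,0,-0.005,0,0,0,-0.05],
    [0,0,0,0,0,0,-0.05]
  ]
}}

```text
time_s: 25.55
tcp_pos: [0.4612, -0.0675, 0.0922]
orientation: [0.0, 0.998, 0.061, 0.0]
wrist_force: [0.8, -1.0, 3.6]
finger_gap: 0.478
grip_force: 3.9
```

{"method": "jog_arm", "body": {
  "steps": [
    [0,0,0,0,0,0,0.02],
    [0,0,0,0,0,0,0.1],
    [0,0,0,0,0,0,0.4],
    [0,0,0,0,0,0,0.8],
    [0,0,0,0,0,0,0.8],
    [0,0,0.05,0,0,0,0.8],
    [0,0,0.1,0,0,0,0.8],
    [0,0,0.2,0,0,0,0.8],
    [0,0,0.2,0,0,0,0.8],
    [0,0,0.2,0,0,0,0.8],
    [0,0,0,0,0,0,0.8],
    [0,0,0,0,0,0,0.8],
    [0,0,0,0,0,0,0.8]
  ]
}}

```text
time_s: 27.18
tcp_pos: [0.4604, -0.0673, 0.2412]
orientation: [-0.0, 0.998, 0.061, -0.001]
wrist_force: [-0.1, -0.1, 0.4]
finger_gap: 0.904
grip_force: 0.0
```

Run:
```python
from h import *
s=arm.read_state(); print(s['tcp_pos'],s['wrist_force'])
p,d=snap('scene')
for n in ['tongs','tongs_jaw','stand_saddle','vial_mid','nest_mouth','white_mid','beaker_mid']:
    print(n,[(np.round(o['location'],4),round(o['confidence'],2)) for o in arm.mark_of('scene',n)[:1]])
u,v=map(int,project('scene',[.461,-.0675,.09]))
cv2.imwrite('pics/s9.png',cv2.resize(p[v-60:v+60,u-80:u+80,::-1],(800,600),interpolation=cv2.INTER_CUBIC))
```

```text
[ 0.46037902 -0.06732158  0.2411712 ] [-0.07856561 -0.08018471  0.36348818]
tongs [(array([ 0.4633, -0.0711,  0.1163]), 0.67)]
tongs_jaw [(array([ 0.4636, -0.0683,  0.0306]), 0.75)]
stand_saddle [(array([ 0.4647, -0.0679,  0.1188]), 0.7)]
vial_mid [(array([ 0.4597, -0.2126,  0.0378]), 0.46)]
nest_mouth [(array([ 0.4612, -0.2179,  0.0371]), 0.92)]
white_mid [(array([0.4702, 0.0976, 0.0311]), 0.67)]
beaker_mid [(array([ 0.3577, -0.1307,  0.0306]), 0.75)]
```

View pics/s9.png

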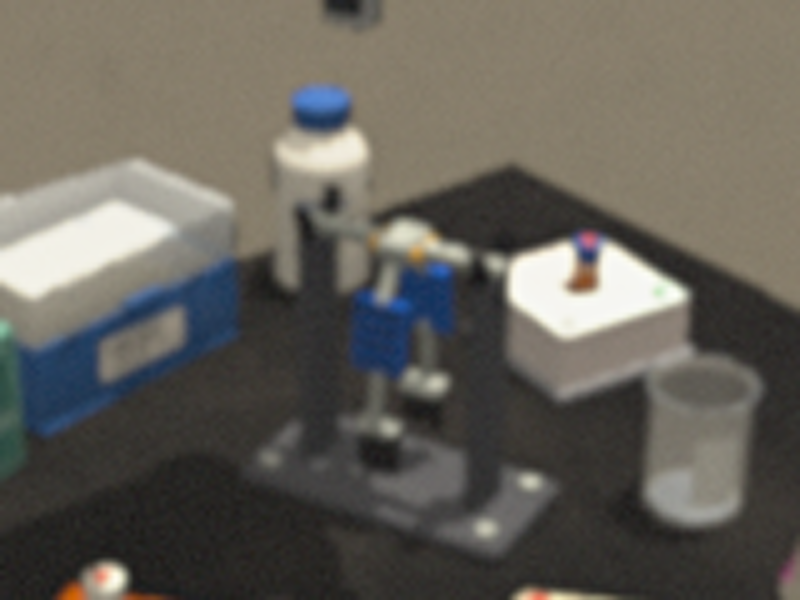

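The crop shows the tongs hanging in both notches (315,215 and 490,265), the blue vial upright in the nest (585,262), and the beaker and white vial undisturbed.

```bash
python3 -c "
from station import arm
print(arm.finish_job())"
```

```text
the job is handed in; nothing more can be done
None
```

The job is handed in with no verdict returned. The blue-capped vial was pressed onto its stop with about 14 N and stands upright in the nest. The tongs hang back on their stand, and the white-capped vial and beaker were left in place.

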